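# Set the mould stop gauge with its thumbwheel

### The job

Set the mould stop gauge on the bench to the next mould's length: lay a fingertip gently on the knurled thumbwheel and roll it, stroke by stroke, until the gap between the sliding jaw and the fence has closed so far that the jaw's pointer stands exactly opposite the pointer of the gauge rider on the side rail. Move the jaw only by the wheel: do not touch the jaw, leave the rider where it is set, and do not lift or move the moulds lying about. Then take the finger away.

Things in the scene. Friction and masses are not known exactly. Their poses are not given: they have to be found in the camera images.
- stop_gauge: Fixed aluminium base 230 x 123 x 10 mm carrying all parts of the gauge. Origin at bench level; x runs from the thumbwheel to the fence, z up. In this frame (mm): plate x -115 to 115, y -45 to 78; fence x 100 to 115, y -40 to 40, top 45; grey cheeks beside the wheel x -105 to -35, y -24 to 24, top 56; tick-scale rail y 60 to 72.
- thumbwheel: Knurled steel wheel between two grey cheeks, diameter 60, width 24 mm, level axle along the gauge's y. Origin: axle centre, (-70, 0, 48) mm in the gauge frame; its x and z axes turn with the wheel. The rim is cushioned on the axle: it gives way about 1 mm per 2 N of press, at most 6 mm. It rolls by the finger's friction (1 N at the rim) and stays where left. Over 30 N on it fails.
- wheel_crown (a point): Topmost point of the thumbwheel, mid-width, 78 mm above the bench when not pressed, 22 mm above the cheeks (a point of the fixed gauge, does not turn with the wheel). Rolling the crown toward the fence (gauge +x) closes the gap, away from it opens it again: the jaw moves 6 mm per radian, 1 mm for each 5 mm that the rim rolls.
- jaw: The sliding steel jaw, a block 20 (along gauge x) x 72 x 33 mm between wheel and fence, its top 45 mm above the bench, driven by the wheel. Not to be touched (2 N fails). At the start it stands fully open, its middle at x = -4 mm in the gauge frame; travel 34 mm toward the fence.
- jaw_pointer (a point): Tip of the small dark pointer on the +y side of the jaw, at the middle of the block's length, 45 mm above the bench.
- rider: The gauge rider, a small dark block 12 x 20 x 18 mm with a steel stud on it, sitting on the side rail, set 12 to 30 mm from the jaw's start toward the fence. Origin on the gauge's middle line, at the gauge x of its pointer. It must stay where it is set (2 mm).
- gauge_pointer (a point): Tip of the rider's dark pointer, facing the jaw's pointer across a 4 mm space, 45 mm above the bench. The jaw is set when both tips have the same x in the gauge frame (within 2 mm).
- mould_a: Loose pink rubber mould, 80 x 57 x 23 mm, beside the gauge. Origin at the centre of its underside. Bystander.
- mould_b: Loose smaller pink rubber mould, 64 x 47 x 23 mm, on the gauge's other side. Origin at the centre of its underside. Bystander.
- mould_c: Loose pink rubber mould, 78 x 54 x 22 mm, farther to the right. Origin at the centre of its underside. Bystander.
- mould_d: Loose pink rubber mould, 64 x 46 x 23 mm, farther to the left. Origin at the centre of its underside. Bystander.

How it is judged:
At the end, for the whole second after the job is handed in: The jaw's pointer stands within 2 mm of the rider's pointer along the gauge's length, the jaw is at rest, and the rider is within 2 mm of where it was set (x of jaw_pointer in the frame of gauge_pointer between -0.002 and 0.002 m and linear speed of jaw below 0.002 m/s and distance of rider from where it was at the start of the episode below 0.002 m); the robot touches nothing.
It fails at once if the jaw is touched with more than 2 N instead of being moved by the wheel (contact force between any of the fingers, the arm and jaw above 2 N).
It fails at once if the rider is moved from its setting by more than 2 mm (distance of rider from where it was at the start of the episode above 0.002 m).
It fails at once if the wheel is pressed with more than 30 N (contact force between the fingers and thumbwheel above 30 N).
It fails at once if a loose mould is moved or lifted by more than 15 mm (distance of any of mould_a, mould_b, mould_c, mould_d from where it was at the start of the episode above 0.015 m).
It also fails if it takes over 48 s, if anything falls off the work surface, if the arm or the gripper's body presses on something with over 40 N, if the wrist force passes 120 N, or if a joint passes its speed limit or range.

### The arm

A 6-joint arm with a two-finger parallel gripper is mounted at the origin on a cart in front of the work surface, level with it; the furniture and walls round the work are solid. World frame = base frame: x ahead of the robot, y to its left, z up, the work surface at z = 0. Lengths are in m, angles in rad, forces in N, time in s.
With the tool pointing down it reaches from about 0.425 to 0.95 m from the base axis. Payload 3.5 kg.
Tool frame: the origin (TCP) lies at the very end of the fingers, on their centre line; the grasp point (between the pads) lies 19 mm behind it; z points along the fingers, y is the direction in which the jaws open and shut (so a half turn about z gives the same grasp; the last joint's range is limited). The gripper opens to 85 mm and grips with 20 to 120 N. Pads are 22 mm wide; open, the fingers measure 114 mm over their backs; the gripper's body (76 mm by 85 mm) begins 54 mm behind the grasp point. The pads swing forward as they close: fully open they stand 13 mm farther back than shut.
Start: joints at [-1.264, 0.286, 1.577, -0, 1.279, -0.15], TCP at [0.298, -0.606, 0.231] pointing down, gripper open.
Joint ranges: [-2.77, 2.77], [-0.9, 2.22], [0.21, 2.48], [-1.53, 4.67], [0.24, 2.81], [-2.84, 2.84]. Speed limits (rad/s): [2.79, 2.79, 3.14, 3.14, 3.14, 3.14].

### API

Orientations are given as a unit quaternion [x, y, z, w].
In Python, from plant import ctrl, eyes, ticket gives the robot as it stands.
- The arm moves only by the tool send_rows, never from a script. Its arguments are lists of equal length, an entry for each row: "translation": the shift along the tool's x, y, z in units of 30 mm (1.0 is 30 mm), a list of three; "rotation": the turn, a rotation vector about the tool's x, y, z in units of 5 degrees (1.0 is 5 degrees), a list of three; "grip": the finger opening in mm, from 0 to 85.4. A call has 1 to 5 rows; each row shifts and turns the commanded pose from where the row before left it, along the tool's axes as they then stand; what a row does not reach is not made up. A row lasts 1/8 s, in which the tool goes at most 62.5 mm and 10.7 degrees, less where a joint would pass 70% of its speed; a pose out of reach is approached as far as the arm can. A call is refused whole if a number of a shift passes 1 or a number of a turn 1, either way. A call with a gripper value outside its range is refused whole. The fingers move at their own pace and stop on an object; "squeeze" is the grip in N (left out, the last holds). Time passes only in rows, so rows that do not move let the fingers close. It gives the time, the measured TCP pose, the force and the opening at its end, in the units of the state.
- ctrl.get_state(): the state, without advancing time (a new reading comes with each control period).
- eyes.read_camera(name): name is "side" or "top" or "wrist"; returns a dict with "image" (420x560x3 uint8, blue, green, red), "mtx" (3x3 intrinsics, pixels), "xyz" and "orientation" of the camera in the world; the wrist camera has in their place "hand_eye" (4x4, takes a point from camera to tool coordinates, whose origin is the TCP and whose axes are the flange's). Camera axes: x right, y down, z forward; pixel columns grow to the right and rows downward; lengths in m; the calibration is good to about 2 mm. A picture is of the moment at which its call begins: read the wrist's pose just before it. There is no depth.
- ticket.sign_off(): hands the job in, once; it reports no verdict.
The state is a dict: "time": time; "qpos": joint angles; "dq": joint speeds; "joint_efforts": joint torques, N m; "eef_pos": TCP position; "tcp_rot": TCP orientation; "contact_force": force on the tool from outside, world axes, zero at the start; "wrist_torque": the same for the moment, N m; "opening": opening from 0.0 (shut) to 1.0 (fully open).
Only numpy, scipy, OpenCV 4.12 (cv2) and the standard library are available. Lean on these libraries where they do the work, as an engineer would, in place of code of your own. Each camera call takes 0.05 s, during which the arm holds its last target. There are 200 camera calls.

## Working session

There is one attempt and no reset: what is moved stays moved. The work goes in short steps, Python scripts to look and compute and a tool call to move; the robot and the scene stay as the last step left them, time stands still between calls to the robot, and variables do not carry over. Pictures are saved under pics/ and viewed, about 8 in all and at most 12, crops included, and the job is handed in when it is done.

Besides the shell and the picture viewer there is one more tool, called in YAML: its name, and indented under it one key for each argument. send_rows: Moves the arm, as the interface text tells. Its arguments: {"type":"object","properties":{"translation":{"type":"array"},"rotation":{"type":"array"},"grip":{"type":"array"},"squeeze":{"type":"number"}},"required":["translation","rotation","grip"]}

```bash
mkdir -p pics; cat > h.py <<'E'
import numpy as np,cv2
from scipy.spatial.transform import Rotation as R
from plant import ctrl,eyes,ticket
def cam(name):
    s=ctrl.get_state(); c=eyes.read_camera(name)
    K=np.array(c["mtx"])
    if "hand_eye" in c:
        T=np.eye(4);T[:3,:3]=R.from_quat(s["tcp_rot"]).as_matrix();T[:3,3]=s["eef_pos"]
        M=T@np.array(c["hand_eye"])
    else:
        M=np.eye(4)
        o=np.array(c["orientation"]);M[:3,:3]=R.from_quat(o).as_matrix() if o.size==4 else o
        M[:3,3]=c["xyz"]
    return c["image"],K,M
def ray(K,M,uv,z):
    d=M[:3,:3]@np.linalg.inv(K)@np.array([uv[0],uv[1],1.]);o=M[:3,3]
    return o+d*(z-o[2])/d[2]
def proj(K,M,p):
    q=K@(M[:3,:3].T@(np.asarray(p)-M[:3,3]));return q[:2]/q[2]
E
python3 - <<'E'
from h import *
print(ctrl.get_state())
a=[]
for n in("top","side"):
    i,K,M=cam(n);cv2.imwrite(f"pics/{n}0.png",i);print(n,K,M)
    np.savez(f"{n}.npz",i=i,K=K,M=M)
E
```

```text
{'time': 0.0, 'qpos': array([-1.26397980e+00,  2.87184824e-01,  1.57821202e+00,  5.91887724e-06,
        1.27859343e+00, -1.49984151e-01]), 'dq': array([-0.00065665,  0.00108457,  0.00206832, -0.00196982, -0.00101035,
       -0.00025053]), 'joint_efforts': array([-5.10315749e-04, -4.05983806e+01, -2.92623907e+01, -1.07672797e-04,
        5.77607731e-03,  2.07012767e-07]), 'eef_pos': array([ 0.29756105, -0.60512635,  0.22991545]), 'tcp_rot': array([ 9.74029330e-01,  2.26418698e-01, -9.10853668e-05, -1.19534590e-03]), 'contact_force': array([ 0.25648523,  0.26167649, -0.66644688]), 'wrist_torque': array([ 0.02131356, -0.0214961 , -0.00384075]), 'opening': 0.9985262245511087}
top [[440.73753796   0.         281.22716013]
 [  0.         440.73753796 213.34932416]
 [  0.           0.           1.        ]] [[ 0.00840348 -0.99540475  0.09538749  0.4204112 ]
 [-0.99985002 -0.00691964  0.01587608  0.05222696]
 [-0.01514307 -0.09550659 -0.99531361  1.35626411]
 [ 0.          0.          0.          1.        ]]
side [[453.78136799   0.         275.49518636]
 [  0.         453.78136799 214.44124454]
 [  0.           0.           1.        ]] [[-0.92723299 -0.21689932  0.30527638  0.10999103]
 [-0.37409546  0.57365917 -0.72867534  1.12385461]
 [-0.01707541 -0.78985432 -0.61305676  1.00042562]
 [ 0.          0.          0.          1.        ]]
```

View pics/top0.png

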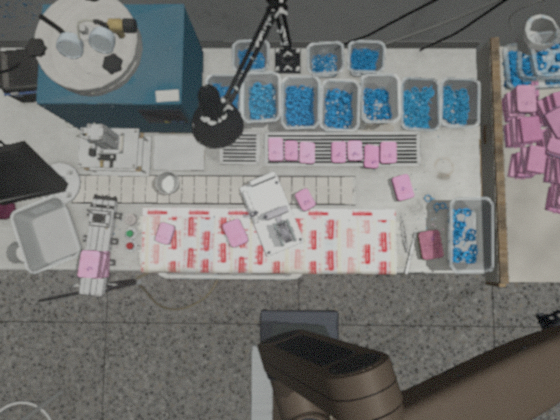

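View pics/side0.png

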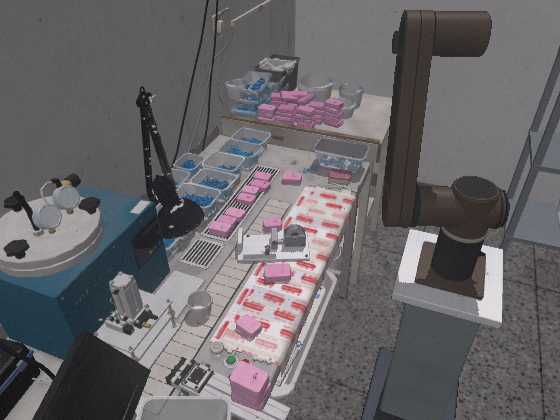

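The top view shows the gauge at about (270,212), with the wheel near (283,233) and the fence end near (260,182). In the side view the wheel is at (293,235). I'll zoom both.

```bash
python3 - <<'E'
from h import *
t=np.load("top.npz");s=np.load("side.npz")
a=cv2.resize(t["i"][165:260,225:320],(570,570),interpolation=cv2.INTER_CUBIC)[:, :400]
a=cv2.resize(t["i"][165:260,235:310],None,fx=5.3,fy=5.3,interpolation=cv2.INTER_CUBIC)
b=cv2.resize(s["i"][215:275,230:320],None,fx=4.4,fy=4.4,interpolation=cv2.INTER_CUBIC)
o=np.zeros((600,800,3),np.uint8);o[:a.shape[0],:a.shape[1]]=a;o[:b.shape[0],400:400+b.shape[1]]=b[:,:400]
cv2.imwrite("pics/z0.png",o)
E
```

```text
(no output)
```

View pics/z0.png

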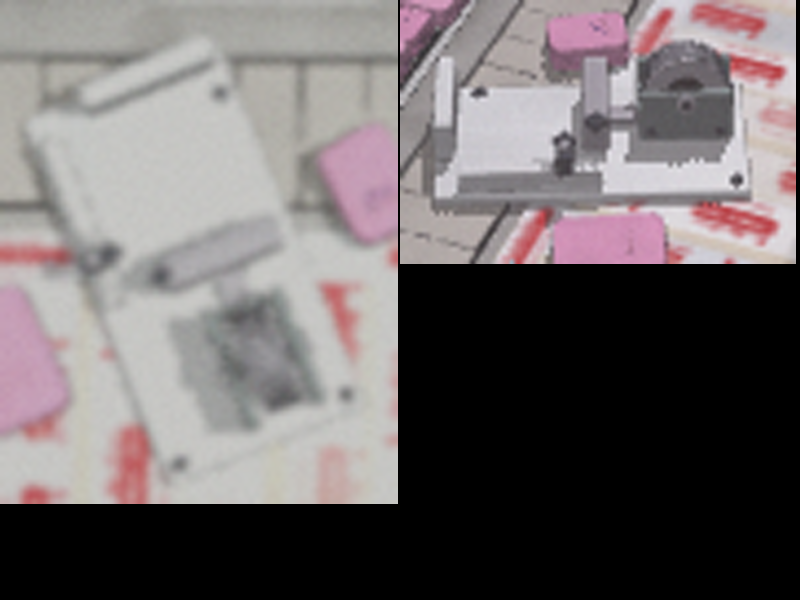

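Zoomed: plate corners at about (168,482), (355,405), (210,35) and (25,125). The wheel is at about (265,350), the jaw pointer at (160,275) and the rider at (100,257). Now I'll compute the pose.

```bash
python3 - <<'E'
from h import *
t=np.load("top.npz");K,M=t["K"],t["M"]
f=lambda x,y,z:ray(K,M,(235+(x+.5)/5.3-.5,165+(y+.5)/5.3-.5),z)
# gauge corners
L=np.array([[-.115,.078],[-.115,-.045],[.115,-.045],[.115,.078]])
P=np.array([f(*c,.010)[:2] for c in[(168,482),(355,405),(210,35),(25,125)]])
Lc,Pc=L-L.mean(0),P-P.mean(0)
th=np.arctan2((Lc[:,0]*Pc[:,1]-Lc[:,1]*Pc[:,0]).sum(),(Lc*Pc).sum())
Q=np.array([[np.cos(th),-np.sin(th)],[np.sin(th),np.cos(th)]])
o=P.mean(0)-Q@L.mean(0)
print(P,np.degrees(th),o,(P-(L@Q.T+o))*1e3)
print("crown",o+Q@[-.07,0])
print("wheel seen",f(265,350,.07),"rider",Q.T@(f(105,253,.05)[:2]-o),"jawp",Q.T@(f(160,272,.045)[:2]-o))
E
```

```text
[[0.42017022 0.11806136]
 [0.46515896 0.0109525 ]
 [0.68046694 0.09652404]
 [0.62667117 0.20390462]] 22.68312069917952 [0.55447979 0.09213688] [[ 1.87485408 -1.69441111]
 [-0.56941615  4.68288719]
 [ 2.52865975  1.55855085]
 [-3.83409768 -4.54702694]]
crown [0.48989417 0.06514248]
wheel seen [0.49304042 0.06248182 0.07      ] rider [0.01760183 0.05866915] jawp [-0.00356783  0.03411492]
```

send_rows:
  translation:
    - [0.78, -0.86, 0]
    - [0.78, -0.86, 0]
    - [0.78, -0.86, 0]
    - [0.78, -0.86, 0]
    - [0.78, -0.86, 0]
  rotation:
    - [0, 0, 0]
    - [0, 0, 0]
    - [0, 0, 0]
    - [0, 0, 0]
    - [0, 0, 0]
  grip: [0, 0, 0, 0, 0]

```text
time: 0.72
eef_pos: [0.3459, -0.4369, 0.2307]
tcp_rot: [0.974, 0.226, -0.0, -0.001]
contact_force: [-0.5, 0.7, 0.1]
opening: 0.003
```

send_rows:
  translation:
    - [0.78, -0.86, 0]
    - [0.78, -0.86, 0]
    - [0.78, -0.86, 0]
    - [0.78, -0.86, 0]
    - [0.78, -0.86, 0]
  rotation:
    - [0, 0, 0]
    - [0, 0, 0]
    - [0, 0, 0]
    - [0, 0, 0]
    - [0, 0, 0]
  grip: [0, 0, 0, 0, 0]

```text
time: 1.35
eef_pos: [0.3939, -0.2696, 0.2308]
tcp_rot: [0.974, 0.226, -0.0, -0.0]
contact_force: [1.0, 0.2, 0.3]
opening: -0.001
```

send_rows:
  translation:
    - [0.78, -0.86, 0]
    - [0.78, -0.86, 0]
    - [0.78, -0.86, 0]
    - [0.78, -0.86, 0]
    - [0.78, -0.86, 0]
  rotation:
    - [0, 0, 0]
    - [0, 0, 0]
    - [0, 0, 0]
    - [0, 0, 0]
    - [0, 0, 0]
  grip: [0, 0, 0, 0, 0]

```text
time: 1.98
eef_pos: [0.4419, -0.1023, 0.2309]
tcp_rot: [0.974, 0.226, -0.0, -0.0]
contact_force: [0.7, 0.5, 0.1]
opening: -0.001
```

send_rows:
  translation:
    - [0.78, -0.86, 0]
    - [0.78, -0.86, 0]
    - [0.78, -0.86, 0]
    - [0, 0, 0]
    - [0, 0, 0]
  rotation:
    - [0, 0, 0]
    - [0, 0, 0]
    - [0, 0, 0]
    - [0, 0, 0.7]
    - [0, 0, 0]
  grip: [0, 0, 0, 0, 0]

```text
time: 2.6
eef_pos: [0.4706, -0.0027, 0.2308]
tcp_rot: [0.98, 0.197, -0.0, -0.0]
contact_force: [-0.7, -0.1, -0.0]
opening: -0.0
```

```bash
python3 - <<'E'
from h import *
s=ctrl.get_state();print(s["time"],s["eef_pos"],R.from_quat(s["tcp_rot"]).as_matrix().round(3),s["contact_force"])
i,K,M=cam("wrist");print(K,M.round(3));np.savez("w1.npz",i=i,K=K,M=M);cv2.imwrite("pics/w1.png",i)
E
```

```text
2.6 [ 0.47061525 -0.00271072  0.23084824] [[ 0.922  0.387 -0.001]
 [ 0.387 -0.922  0.   ]
 [-0.001 -0.001 -1.   ]] [-0.6998563  -0.0726655  -0.00587057]
[[362.04840548   0.         285.1627376 ]
 [  0.         362.04840548 213.46491025]
 [  0.           0.           1.        ]] [[ 0.386 -0.884 -0.263  0.537]
 [-0.922 -0.37  -0.109  0.025]
 [-0.001  0.284 -0.959  0.374]
 [ 0.     0.     0.     1.   ]]
```

View pics/w1.png

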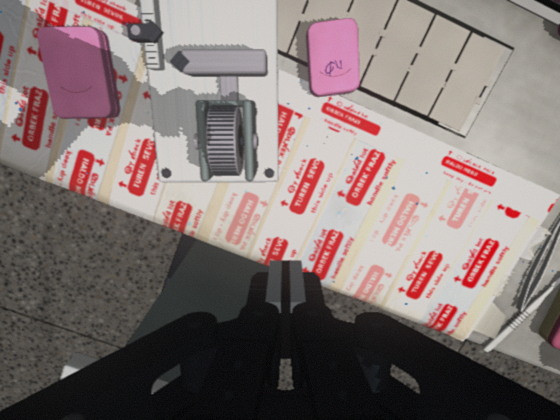

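The wrist view shows the wheel at about (224,140), plate corners near (160,181) and (277,181), the jaw pointer tip at (172,61), the rider pointer tip at (162,31), and the closed fingertip at (286,265).

```bash
cat > g.py <<'E'
from h import *
def gauge(K,M,cl,cr,re):
    # cl,cr: wheel-end plate corners (y=+78,-45), re: point further along right edge
    a,b,c=[ray(K,M,p,.010)[:2] for p in(cl,cr,re)]
    d=c-b; th1=np.arctan2(d[1],d[0]); e=a-b; th2=np.arctan2(e[1],e[0])-np.pi/2
    th=(th1*np.linalg.norm(d)+th2*np.linalg.norm(e))/(np.linalg.norm(d)+np.linalg.norm(e))
    Q=np.array([[np.cos(th),-np.sin(th)],[np.sin(th),np.cos(th)]])
    o=(a+b)/2-Q@[-.115,.0165]
    return Q,o,np.degrees([th1,th2]),np.linalg.norm(e)
E
python3 - <<'E'
from g import *
w=np.load("w1.npz");K,M=w["K"],w["M"]
Q,o,t,l=gauge(K,M,(160,181),(277,181),(276,5))
print(t,l,o,"crown",o+Q@[-.07,0])
m=M[:3,3]
print("crown px",proj(K,M,[*(o+Q@[-.07,0]),.078]))
for p in[(172,61),(162,31)]:print(Q.T@(ray(K,M,p,.045)[:2]-o))
print([Q.T@(ray(K,M,p,.056)[:2]-o) for p in[(202,181),(248,178)]])
s=ctrl.get_state();T=R.from_quat(s["tcp_rot"]).as_matrix()
print("move tool",T.T@(np.array([*(o+Q@[-.07,0]),.078])-s["eef_pos"]))
cv2.imwrite("pics/w1z.png",cv2.resize(w["i"][0:200,110:300],(760,800))[:600])
E
```

```text
[22.66672983 22.72113792] 0.11947264940655469 [0.55564507 0.0890748 ] crown [0.49106268 0.06207267]
crown px [221.11575774 142.78419778]
[-0.00527505  0.04375578]
[0.01764886 0.04997006]
[array([-0.10572803,  0.02257988]), array([-0.10299367, -0.01852961])]
move tool [ 0.04412904 -0.05212988  0.15290607]
```

View pics/w1z.png

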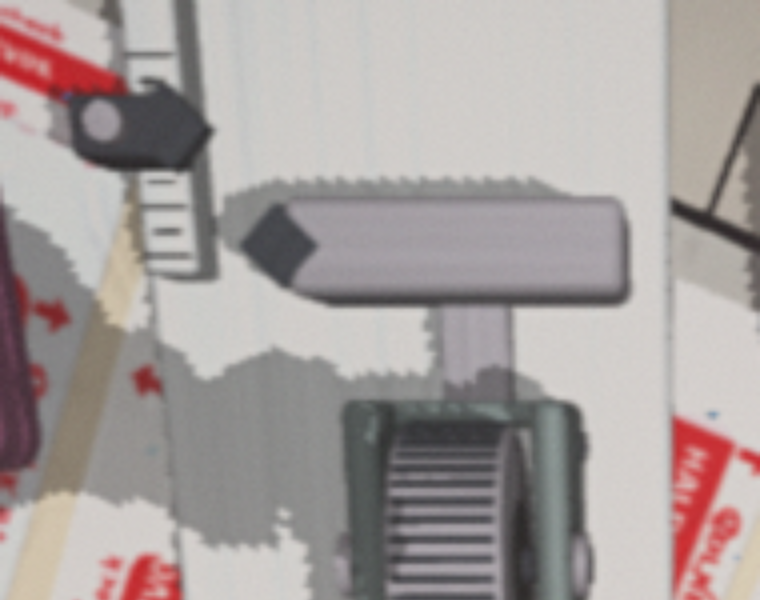

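send_rows:
  translation:
    - [0.23, -0.35, 0.87]
    - [0.23, -0.35, 0.87]
    - [0.23, -0.35, 0.87]
    - [0.23, -0.35, 0.87]
    - [0.23, -0.35, 0.77]
  rotation:
    - [0, 0, 0]
    - [0, 0, 0]
    - [0, 0, 0]
    - [0, 0, 0]
    - [0, 0, 0]
  grip: [0, 0, 0, 0, 0]

```text
time: 3.28
eef_pos: [0.4823, 0.0584, 0.1027]
tcp_rot: [0.981, 0.196, -0.0, -0.0]
contact_force: [0.5, -0.2, -0.1]
opening: -0.003
```

```bash
python3 - <<'E'
from g import *
s=ctrl.get_state();print(s["time"],s["eef_pos"],s["contact_force"])
i,K,M=cam("wrist");np.savez("w2.npz",i=i,K=K,M=M);cv2.imwrite("pics/w2.png",i)
E
```

```text
3.275 [0.48226779 0.05835248 0.10272961] [ 0.5476727  -0.21912447 -0.11440712]
```

View pics/w2.png

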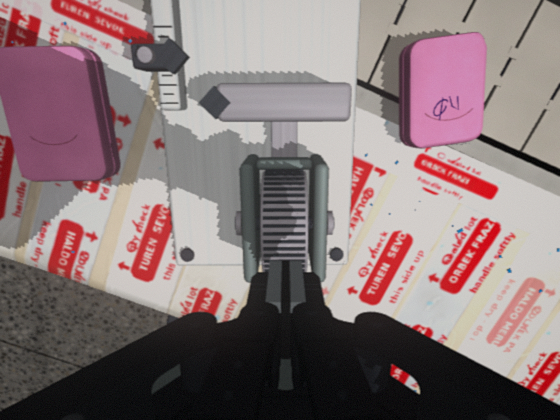

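Fingertip column 286 against wheel centre 284, so it is aligned laterally. The jaw tip is at (199,100) and the rider tip at (189,58). Lowering gently.

send_rows:
  translation:
    - [0, 0, 0.4]
    - [0, 0, 0.38]
    - [0, 0, 0.07]
    - [0, 0, 0]
  rotation:
    - [0, 0, 0]
    - [0, 0, 0]
    - [0, 0, 0]
    - [0, 0, 0]
  grip: [0, 0, 0, 0]

```text
time: 3.82
eef_pos: [0.4828, 0.0583, 0.0786]
tcp_rot: [0.981, 0.196, 0.0, 0.0]
contact_force: [0.4, 0.8, 0.6]
opening: 0.001
```

```bash
python3 - <<'E'
from g import *
w=np.load("w2.npz");K,M=w["K"],w["M"]
T=R.from_euler('z',22.69,degrees=True).as_matrix()[:2,:2]
a,b=[ray(K,M,p,.045)[:2] for p in[(199,100),(189,58)]]
print("gauge dx,dy",T.T@(b-a))
E
```

```text
gauge dx,dy [0.0205635  0.00370785]
```

send_rows:
  translation:
    - [0, 0, 0.04]
    - [0, 0, 0.04]
    - [0, 0, 0]
  rotation:
    - [0, 0, 0]
    - [0, 0, 0]
    - [0, 0, 0]
  grip: [0, 0, 0]

```text
time: 4.2
eef_pos: [0.4831, 0.0584, 0.0765]
tcp_rot: [0.98, 0.197, 0.001, 0.0]
contact_force: [-0.2, -0.4, 2.2]
opening: 0.001
```

send_rows:
  translation:
    - [0, 0, 0.05]
    - [0.17, 0, 0]
    - [0.17, 0, 0]
    - [0.17, 0, 0]
    - [0.17, 0, 0]
  rotation:
    - [0, 0, 0]
    - [0, 0, 0]
    - [0, 0, 0]
    - [0, 0, 0]
    - [0, 0, 0]
  grip: [0, 0, 0, 0, 0]

```text
time: 4.82
eef_pos: [0.5021, 0.0665, 0.0749]
tcp_rot: [0.98, 0.197, 0.0, 0.0]
contact_force: [-0.6, -1.5, 4.8]
opening: 0.002
```

```bash
cat > meas.py <<'E'
import sys
from g import *
# travel left: dark pointer tips at z=45mm, tips located in gauge frame by dark mask near rail
s=ctrl.get_state();i,K,M=cam("wrist");np.savez(sys.argv[1]+".npz",i=i,K=K,M=M)
print(s["time"],s["eef_pos"],s["contact_force"])
# rectify the z=45 mm plane to gauge axes, 0.25 mm/px : x in [-25,45], y in [0,80]
o=np.array([.5556,.0891]);Q=R.from_euler('z',22.69,degrees=True).as_matrix()[:2,:2]
L=np.float32([[-.025,.08],[-.025,0],[.045,0],[.045,.08]])
px=np.float32([proj(K,M,[*(o+Q@l),.045]) for l in L])
d=np.float32([[0,560],[640,560],[640,0],[0,0]])  # 8 px/mm
cv2.imwrite("pics/"+sys.argv[1]+".png",cv2.warpPerspective(i,cv2.getPerspectiveTransform(px,d),(640,560),flags=cv2.INTER_CUBIC))
E
python3 meas.py w3
```

```text
4.825 [0.50207549 0.06645604 0.07485891] [-0.64975728 -1.54571292  4.82169435]
```

View pics/w3.png

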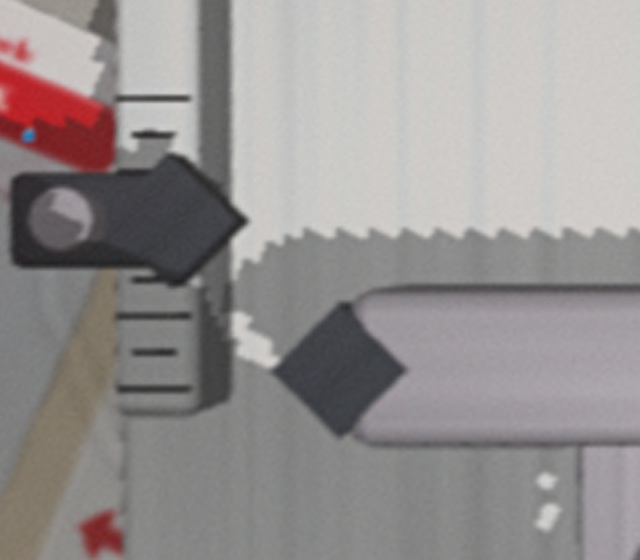

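The rectified view (8 px/mm) has the rider tip at (247,219) and the jaw tip at (273,370). About 18.9 mm is left and the jaw has moved about 4 mm with no slip. Continuing with the same strokes.

send_rows:
  translation:
    - [0, 0, -0.4]
    - [0, 0, 0]
    - [-0.68, 0, 0]
    - [0, 0, 0]
    - [0, 0, 0.4]
  rotation:
    - [0, 0, 0]
    - [0, 0, 0]
    - [0, 0, 0]
    - [0, 0, 0]
    - [0, 0, 0]
  grip: [0, 0, 0, 0, 0]

```text
time: 5.5
eef_pos: [0.4838, 0.0585, 0.075]
tcp_rot: [0.981, 0.196, 0.002, 0.0]
contact_force: [-0.2, -0.4, 5.3]
opening: 0.004
```

send_rows:
  translation:
    - [0, 0, 0]
    - [0.17, 0, 0]
    - [0.17, 0, 0]
    - [0.17, 0, 0]
    - [0.17, 0, 0]
  rotation:
    - [0, 0, 0]
    - [0, 0, 0]
    - [0, 0, 0]
    - [0, 0, 0]
    - [0, 0, 0]
  grip: [0, 0, 0, 0, 0]

```text
time: 6.12
eef_pos: [0.5023, 0.0664, 0.0748]
tcp_rot: [0.98, 0.197, 0.0, 0.0]
contact_force: [0.5, -0.8, 4.0]
opening: -0.001
```

send_rows:
  translation:
    - [0, 0, -0.4]
    - [0, 0, 0]
    - [-0.68, 0, 0]
    - [0, 0, 0]
    - [0, 0, 0.4]
  rotation:
    - [0, 0, 0]
    - [0, 0, 0]
    - [0, 0, 0]
    - [0, 0, 0]
    - [0, 0, 0]
  grip: [0, 0, 0, 0, 0]

```text
time: 6.75
eef_pos: [0.4838, 0.0585, 0.075]
tcp_rot: [0.981, 0.196, 0.002, 0.0]
contact_force: [0.2, 0.1, 5.6]
opening: -0.003
```

send_rows:
  translation:
    - [0, 0, 0]
    - [0.17, 0, 0]
    - [0.17, 0, 0]
    - [0.17, 0, 0]
    - [0.17, 0, 0]
  rotation:
    - [0, 0, 0]
    - [0, 0, 0]
    - [0, 0, 0]
    - [0, 0, 0]
    - [0, 0, 0]
  grip: [0, 0, 0, 0, 0]

```text
time: 7.38
eef_pos: [0.5023, 0.0664, 0.0748]
tcp_rot: [0.98, 0.197, 0.0, 0.0]
contact_force: [-0.5, -0.8, 5.1]
opening: -0.002
```

send_rows:
  translation:
    - [0, 0, -0.4]
    - [0, 0, 0]
    - [-0.68, 0, 0]
    - [0, 0, 0]
    - [0, 0, 0.4]
  rotation:
    - [0, 0, 0]
    - [0, 0, 0]
    - [0, 0, 0]
    - [0, 0, 0]
    - [0, 0, 0]
  grip: [0, 0, 0, 0, 0]

```text
time: 8.0
eef_pos: [0.4838, 0.0586, 0.075]
tcp_rot: [0.981, 0.196, 0.002, 0.0]
contact_force: [0.1, -0.9, 4.9]
opening: -0.002
```

send_rows:
  translation:
    - [0, 0, 0]
    - [0.17, 0, 0]
    - [0.17, 0, 0]
    - [0.17, 0, 0]
    - [0.17, 0, 0]
  rotation:
    - [0, 0, 0]
    - [0, 0, 0]
    - [0, 0, 0]
    - [0, 0, 0]
    - [0, 0, 0]
  grip: [0, 0, 0, 0, 0]

```text
time: 8.62
eef_pos: [0.5024, 0.0664, 0.0749]
tcp_rot: [0.98, 0.197, 0.0, 0.0]
contact_force: [0.4, -0.5, 3.9]
opening: -0.003
```

```bash
python3 meas.py w4
```

```text
8.625 [0.50236082 0.06643119 0.07485576] [ 0.40958268 -0.50619717  3.91971776]
```

View pics/w4.png

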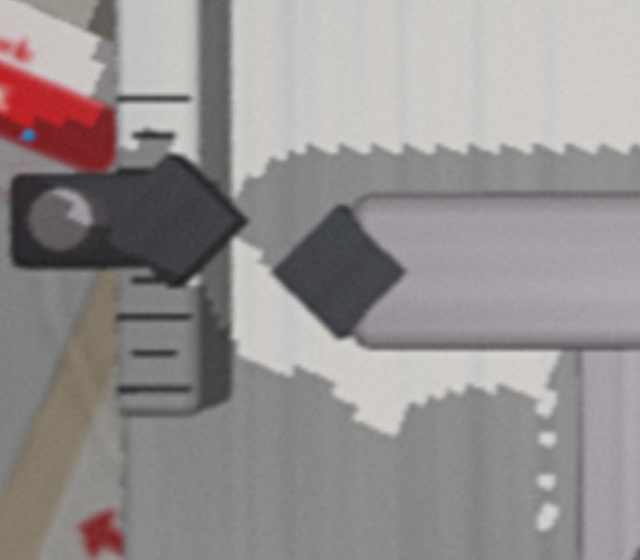

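Jaw tip now at (273,271), rider still at (247,219). The remaining 51 px is about 32 mm of rim, so one full stroke plus about 11.4 mm.

send_rows:
  translation:
    - [0, 0, -0.4]
    - [0, 0, 0]
    - [-0.68, 0, 0]
    - [0, 0, 0]
    - [0, 0, 0.4]
  rotation:
    - [0, 0, 0]
    - [0, 0, 0]
    - [0, 0, 0]
    - [0, 0, 0]
    - [0, 0, 0]
  grip: [0, 0, 0, 0, 0]

```text
time: 9.3
eef_pos: [0.4838, 0.0585, 0.0751]
tcp_rot: [0.981, 0.196, 0.002, 0.0]
contact_force: [-0.2, 0.1, 5.7]
opening: -0.0
```

send_rows:
  translation:
    - [0, 0, 0]
    - [0.17, 0, 0]
    - [0.17, 0, 0]
    - [0.17, 0, 0]
    - [0.17, 0, 0]
  rotation:
    - [0, 0, 0]
    - [0, 0, 0]
    - [0, 0, 0]
    - [0, 0, 0]
    - [0, 0, 0]
  grip: [0, 0, 0, 0, 0]

```text
time: 9.93
eef_pos: [0.5024, 0.0664, 0.0749]
tcp_rot: [0.98, 0.197, 0.0, 0.0]
contact_force: [0.9, -0.1, 4.3]
opening: -0.001
```

send_rows:
  translation:
    - [0, 0, -0.4]
    - [0, 0, 0]
    - [-0.68, 0, 0]
    - [0, 0, 0]
    - [0, 0, 0.4]
  rotation:
    - [0, 0, 0]
    - [0, 0, 0]
    - [0, 0, 0]
    - [0, 0, 0]
    - [0, 0, 0]
  grip: [0, 0, 0, 0, 0]

```text
time: 10.55
eef_pos: [0.4838, 0.0585, 0.075]
tcp_rot: [0.981, 0.196, 0.002, 0.0]
contact_force: [0.8, -0.1, 6.2]
opening: 0.006
```

send_rows:
  translation:
    - [0, 0, 0]
    - [0.17, 0, 0]
    - [0.17, 0, 0]
    - [0.04, 0, 0]
    - [0, 0, 0]
  rotation:
    - [0, 0, 0]
    - [0, 0, 0]
    - [0, 0, 0]
    - [0, 0, 0]
    - [0, 0, 0]
  grip: [0, 0, 0, 0, 0]

```text
time: 11.18
eef_pos: [0.4939, 0.0628, 0.0749]
tcp_rot: [0.98, 0.197, 0.0, 0.0]
contact_force: [0.4, -1.1, 5.1]
opening: -0.0
```

send_rows:
  translation:
    - [0, 0, -0.3]
    - [0, 0, -0.7]
    - [0, 0, -0.7]
    - [0, 0, -0.7]
    - [0, 0, 0]
  rotation:
    - [0, 0, 0]
    - [0, 0, 0]
    - [0, 0, 0]
    - [0, 0, 0]
    - [0, 0, 0]
  grip: [0, 0, 0, 0, 0]

```text
time: 11.8
eef_pos: [0.4939, 0.063, 0.1478]
tcp_rot: [0.98, 0.197, 0.002, 0.0]
contact_force: [0.6, -0.4, 0.3]
opening: -0.0
```

```bash
python3 meas.py w5
```

```text
11.8 [0.49392957 0.06304691 0.14783937] [ 0.5661954  -0.36445187  0.30161878]
```

View pics/w5.png

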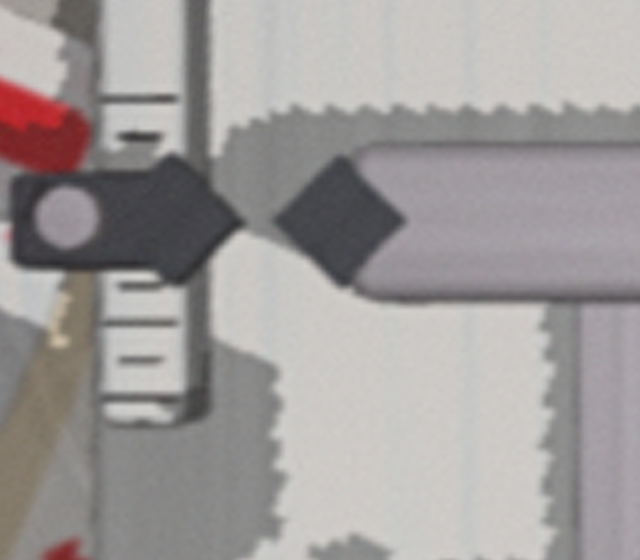

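The tips stand opposite each other, rider at row 221 and jaw at row 220 (about 0.1 mm). The finger is clear, so I'm handing in.

```bash
python3 -c "
from h import *
s=ctrl.get_state();print(s['time'],s['contact_force'],abs(s['dq']).max());print(ticket.sign_off())"
```

```text
11.85 [ 0.25294666 -0.70958065 -0.28522539] 0.025707234160085496
the job is handed in; nothing more can be done
None
```

The jaw is set and the job is handed in. I rolled the thumbwheel with the closed fingertip in six strokes: five of about 20 mm and a last one of about 11 mm. The force readings while pressing were about 4–6 N. I then lifted the finger about 70 mm clear of the wheel.

- **Pointers:** in the last wrist picture the jaw and rider tips are level to about 0.1–0.2 mm, against the 2 mm allowed.
- **Rider:** it showed no movement between pictures.
- **Contact and time:** the tool force was back to sensor noise, under 1 N, at 11.85 s of the 48 s.
- **A check that disagreed:** one early picture put the starting distance at 20.6 mm, while later pictures gave about 22.9 mm. I used the later pictures, and the final comparison of the tips doesn't depend on either figure.
- **Not checked:** I did not measure the moulds again at the end. The tool stayed well clear of them.

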